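# Close up the row of jam jars

### The arm

A 6-joint arm with a two-finger parallel gripper is mounted at the origin on a cart in front of the work surface, level with it; the furniture and walls round the work are solid. World frame = base frame: x ahead of the robot, y to its left, z up, the work surface at z = 0. Lengths are in mm, angles in degrees, forces in N, time in s.
With the tool pointing down it reaches from about 350 to 850 mm from the base axis. Payload 8.1 kg.
Tool frame: the origin (TCP) lies between the finger pads; the fingertips stand 25 mm ahead of it and the grasp point (between the pads) lies 6 mm ahead of it (r.tcp_to_tips is the distance from the TCP to the fingertips, in mm); z points along the fingers, y is the line along which they close (so a half turn about z gives the same grasp; the last joint's range is limited). The gripper opens to 85 mm and grips with 20 to 120 N. Pads are 22 mm wide; open, the fingers measure 114 mm over their backs; the gripper's body (76 mm by 85 mm) begins 54 mm behind the grasp point. The pads swing forward as they close: fully open they stand 13 mm farther back than shut.
Start: joints at [66.268, 7.471, 85.268, -0, 87.261, -4.893], TCP at [193.723, 567.87, 228.092] pointing down, gripper open.
Joint ranges: [-169.43, 169.43], [-51.17, 129.36], [1.28, 143.12], [-76.62, 256.62], [0, 156.53], [-152.29, 152.29]. Speed limits (degrees/s): [136.94, 136.94, 159.86, 180, 180, 180].

### API

Orientations are given as [roll, pitch, yaw] about the fixed x, y, z axes, in that order (R = Rz(yaw) Ry(pitch) Rx(roll)).
In Python, from bench import r gives the robot as it stands.
- The arm moves only by the tool apply_moves, never from a script. Its arguments are lists of equal length, an entry for each row: "angular": the turn, a rotation vector about the world's x, y, z in units of 8 degrees (1.0 is 8 degrees), a list of three; "travel": the shift along the world's x, y, z in units of 40 mm (1.0 is 40 mm), a list of three; "jaw": the opening, from 0 (shut) to 1 (fully open). A call has 1 to 20 rows; each row shifts and turns the commanded pose from where the row before left it; what a row does not reach is not made up. A row lasts 1/8 s, in which the tool goes at most 62.5 mm and 10.7 degrees, less where a joint would pass 70% of its speed; a pose out of reach is approached as far as the arm can. A call is refused whole if a number of a shift passes 1 or a number of a turn 1, either way. A call with a gripper value outside its range is refused whole. The fingers move at their own pace and stop on an object; "force" is the grip in N (left out, the last holds). Time passes only in rows, so rows that do not move let the fingers close. It gives the time, the measured TCP pose, the force, the opening and the grip force at its end, in the units of the state.
- r.sense(): the state, without advancing time (a new reading comes with each control period).
- r.snapshot(name): name is "side" or "top"; returns a dict with "color" (480x640x3 uint8, red, green, blue), "fx", "fy", "cx", "cy" (pixels), "distortion" ([k1, k2, p1, p2, k3] as OpenCV has them; the pictures are not rectified), "R" (3x3) and "t" (3): a world point X has camera coordinates R X + t. Camera axes: x right, y down, z forward; pixel columns grow to the right and rows downward; lengths in mm; the calibration is good to about 2 mm. A picture is of the moment at which its call begins. There is no depth.
- r.hand_in(): hands the job in; it is judged then, once.
The state is a dict: "time": time; "joint_pos": joint angles; "qd": joint speeds; "joint_efforts": joint torques, N m; "tool_pos": TCP position; "tcp_rot": TCP orientation; "ft_force": force on the tool from outside, world axes, zero at the start; "wrist_torque": the same for the moment, N m; "finger_gap": finger opening in mm; "grip_force": force on a finger pad.
Only numpy, scipy, OpenCV 4.12 (cv2) and the standard library are available. Lean on these libraries where they do the work, as an engineer would, in place of code of your own. Each camera call takes 0.05 s, during which the arm holds its last target. There are 200 camera calls.

### The job

One jam jar stands out in front of the low wooden rail: push it back against the rail, into the gap between the two jars that stand at the rail, then push the row along the rail so that all three stand side by side, touching one another, the left one touching the end stop and all of them against the rail. Only push the jars along the counter, keeping them upright and lifting none, and leave the bell, the scraper and the timer where they are.

Things in the scene. Friction and masses are not known exactly. Their poses are not given: they have to be found in the camera images.
- rail: fixed L-shaped wooden guide, 40 mm high, yaw within 0.25 rad. Origin: on the counter, on the front face of its back rail (18 mm thick, lying behind that face). Axes: x away from the robot through the rail, y along it to the left, z up. The front face (x = 0) runs from y = -180 to +160 mm; the right end is open. A jar touching the rail has its centre at x = -29.5 mm
- stop (a point): point on the counter in the corner where the rail's front face meets the inner face of the end stop, at the left end of the rail (rail frame: x = 0, y = +160 mm). The stop (16 mm thick, 40 mm high) juts 60 mm from here towards the robot. A jar touching it has its centre 29.5 mm to the right of this point
- jar_left_center (a point): left jar of the row at the rail: jam jar, an upright round jar with screw lid, 59 mm in diameter and 66 mm high (about 0.19 kg, mass varies); the point is its centre, 33 mm above its underside. It starts within 6 mm of the rail and 12 to 36 mm short of the end stop
- jar_right_center (a point): right jar of the row at the rail: jam jar, an upright round jar with screw lid, 59 mm in diameter and 66 mm high (about 0.19 kg, mass varies); the point is its centre, 33 mm above its underside. It starts within 6 mm of the rail; the gap between it and the left jar is at least 85 mm wide
- jar_front_center (a point): the jar out of line, standing 85 to 117 mm in front of the rail (its nearest side), often not straight in front of the gap: jam jar, an upright round jar with screw lid, 59 mm in diameter and 66 mm high (about 0.19 kg, mass varies); the point is its centre, 33 mm above its underside
- bell: domed counter bell, 84 mm across, 63 mm high, standing behind the rail; loose, to be left alone; origin at its underside's centre
- scraper: bench scraper lying flat behind the rail, 107 x 135 x 21 mm, steel blade and wooden handle; loose, to be left alone; origin at its underside's centre
- kitchen_timer: round wind-up kitchen timer, 66 mm across, 60 mm high, to the right of the row; loose, to be left alone; origin at its underside's centre
Things that resemble listed ones, but are neither listed nor needed, are in the scene too. What is shaped like the part that bears jar_front_center but red is not meant.

How it is judged (in metres and radians):
On the way:
1. the front jar has been pushed to the rail (within 10 mm), between the other two (x of jar_front_center in the frame of rail above -0.0395 m and horizontal distance between jar_left_center and jar_right_center above 0.108 m and horizontal distance between jar_front_center and jar_left_center below 0.165 m and horizontal distance between jar_front_center and jar_right_center below 0.165 m), for 0.2 s.
At the end, for the whole second after the job is handed in: The three jars stand upright on the counter at rest, each within 10 mm of the rail, the left one within 10 mm of the end stop, the formerly front jar in the middle, with at most 10 mm between neighbours (x of each of jar_left_center, jar_front_center, jar_right_center in the frame of rail above -0.0395 m and y of jar_left_center in the frame of rail above 0.1205 m and horizontal distance between jar_left_center and jar_front_center below 0.069 m and horizontal distance between jar_front_center and jar_right_center below 0.069 m and height (world z) of each of jar_left_center, jar_front_center, jar_right_center below 0.037 m and angle between each of jar_left_center, jar_front_center, jar_right_center's own z axis and vertical below 0.1 rad and linear speed of each of jar_left, jar_front, jar_right below 0.01 m/s); the robot touches nothing.
It fails at once if a jar is lifted off the counter by more than 10 mm (height (world z) of any of jar_left_center, jar_front_center, jar_right_center above 0.043 m).
It fails at once if a jar is tipped by more than 0.35 rad (angle between any of jar_left_center, jar_front_center, jar_right_center's own z axis and vertical above 0.35 rad).
It fails at once if the bell, the scraper or the timer is moved by more than 15 mm (distance of any of bell, scraper, kitchen_timer from where it was at the start of the episode above 0.015 m).
It also fails if it takes over 64 s, if anything falls off the work surface, if the arm or the gripper's body presses on something with over 40 N, if the wrist force passes 120 N, or if a joint passes its speed limit or range.

## Working session

There is one attempt and no reset: what is moved stays moved. The work goes in short steps, Python scripts to look and compute and a tool call to move; the robot and the scene stay as the last step left them, time stands still between calls to the robot, and variables do not carry over. Pictures are saved under pics/ and viewed, at most 10 in all, crops included, and the job is handed in when it is done.

Besides the shell and the picture viewer there is one more tool, called after ">>>" in YAML: its name, and indented under it one key for each argument. apply_moves: Moves the arm, as the interface text tells. Its arguments: {"type":"object","properties":{"angular":{"type":"array"},"travel":{"type":"array"},"jaw":{"type":"array"},"force":{"type":"number"}},"required":["angular","travel","jaw"]}

```bash
mkdir -p pics; cat > h.py <<'E'
import numpy as np, cv2
from bench import r
def snap(n,f):
    s=r.snapshot(n); cv2.imwrite(f,cv2.cvtColor(s["color"],cv2.COLOR_RGB2BGR)); return s
def KD(s): return np.array([[s["fx"],0,s["cx"]],[0,s["fy"],s["cy"]],[0,0,1.]]),np.array(s["distortion"],float)
def px2w(s,uv,z):
    K,D=KD(s); p=cv2.undistortPoints(np.array(uv,float).reshape(-1,1,2),K,D).reshape(-1,2)
    R=np.array(s["R"]);t=np.array(s["t"]).ravel(); C=-R.T@t
    d=np.c_[p,np.ones(len(p))]@R
    return C+d*((z-C[2])/d[:,2])[:,None]
def w2px(s,X):
    K,D=KD(s); return cv2.projectPoints(np.array(X,float).reshape(-1,3),cv2.Rodrigues(np.array(s["R"]))[0],np.array(s["t"],float).ravel(),K,D)[0].reshape(-1,2)
E
python3 - <<'E'
from h import *
for n in("top","side"):
    s=snap(n,f"pics/{n}0.png"); print(n,-np.array(s["R"]).T@np.array(s["t"]).ravel(),s["fx"])
print(r.sense())
E
```

```text
top [411.54205426 -79.86604913 949.35179709] 557.3157130136318
side [ 488.01294395 -827.43275245  597.53524052] 461.3632315895167
{'time': 0.1, 'joint_pos': array([ 6.62685895e+01,  7.51113556e+00,  8.53232356e+01, -8.95766072e-04,
        8.72614535e+01, -4.89249107e+00]), 'qd': array([-0.01616227, -0.07424907, -0.11347317, -0.03505833,  0.00858735,
        0.00090334]), 'joint_efforts': array([ 5.44504855e-04, -5.70946455e+01, -5.01946521e+01, -2.63600814e-04,
        8.02419148e-03, -2.84656693e-05]), 'tool_pos': array([193.52178204, 567.40566838, 227.14376041]), 'tcp_rot': array([-1.79904448e+02, -7.28112515e-03,  1.61161118e+02]), 'ft_force': array([ 0.53145427, -0.36551586,  0.19061271]), 'wrist_torque': array([-0.05749036, -0.03204035,  0.00491544]), 'grip_force': 0.0, 'finger_gap': 85.20860186297703}
```

View pics/top0.png

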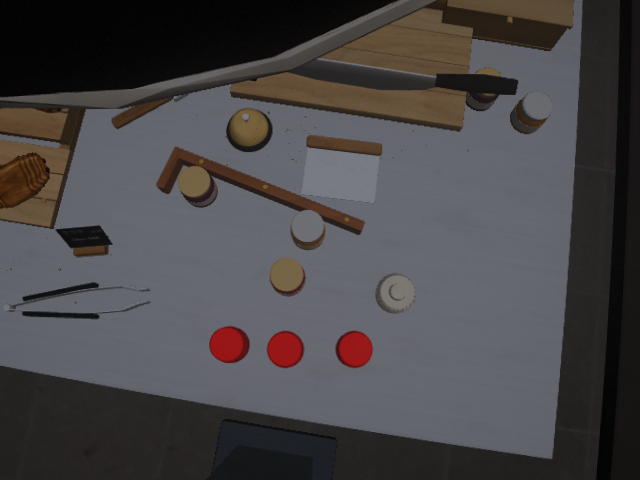

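View pics/side0.png

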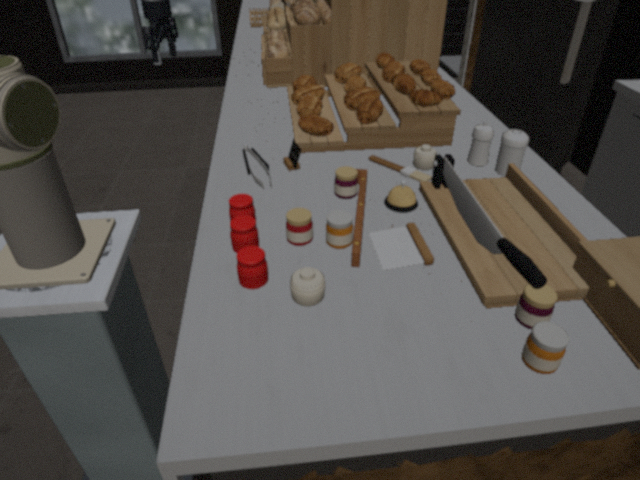

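The top view shows the left jar lid at about (197,183), the right jar at (308,224), and the front jar at (288,275) with a tan lid. Possible confusions for the front jar are the three red jars at (229,344), (285,349) and (355,349), the timer at (396,292), and spare jars at (487,85) and (533,108). I choose (288,275), the only jar standing between the rail and the red ones.

```bash
python3 - <<'E'
from h import *
s=snap("top","pics/t1.png"); im=cv2.imread("pics/t1.png")
c=cv2.resize(im[135:375,150:430],None,fx=2.85,fy=2.5 and 2.85,interpolation=cv2.INTER_CUBIC)
c=cv2.convertScaleAbs(c[:600,:800],alpha=1.5); 
for k in range(150,430,20): cv2.putText(c,str(k),(int((k-150)*2.85),10),0,.35,(0,255,255),1)
for k in range(140,345,20): cv2.putText(c,str(k),(0,int((k-135)*2.85)),0,.35,(0,255,255),1)
cv2.imwrite("pics/crop1.png",c)
for n,uv in dict(L=(196,183),R=(308,224),F=(288,275)).items(): print(n,px2w(s,uv,66))
E
```

```text
L [[652.15579385 162.39238233  66.        ]]
R [[613.01157077 -32.41292234  66.        ]]
F [[525.39887246 -14.55401964  66.        ]]
```

View pics/crop1.png

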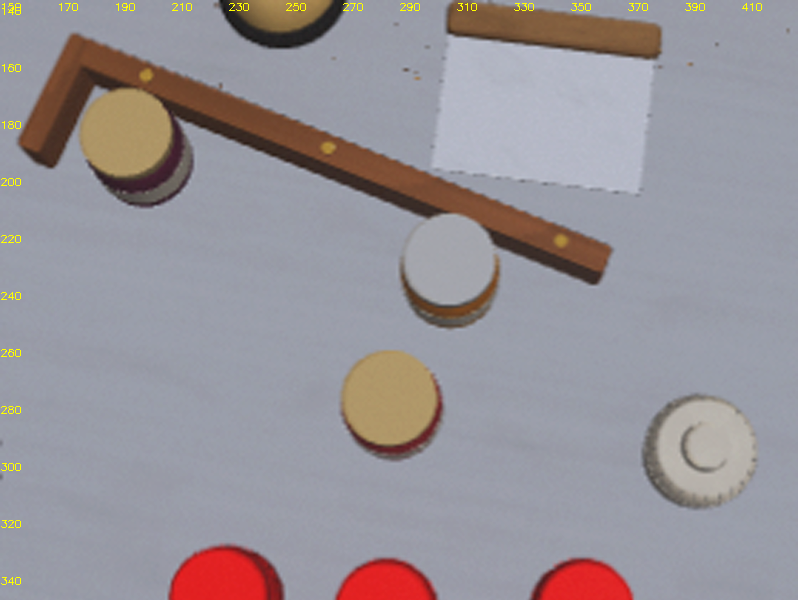

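The crop confirms the front jar: tan lid, red/white label, lid centre at crop (390,397), in front of the gap and to its right. The rail's back top edge runs from (74,35) to (611,247).

```bash
cat >> h.py <<'E'
def cp(x,y): return (150+x/2.85-.3,135+y/2.85-.3)
E
python3 - <<'E'
from h import *
s=r.snapshot("top")
a,b=px2w(s,[cp(74,34),cp(611,247)],40)[:,:2]
print(a,b,np.linalg.norm(a-b))
y=(a-b)/np.linalg.norm(a-b); x=np.array([y[1],-y[0]]); print("yaw",np.degrees(np.arctan2(x[1],x[0])))
o=(a+b)/2-18*x+2*y; print("origin",o,x,y)
J=px2w(s,[cp(126,134),cp(449,259),cp(390,397)],66)[:,:2]
T=px2w(s,cp(705,447),60)[0,:2]
for n,j in zip("LRFT",[*J,T]): print(n,j,(j-o)@x,(j-o)@y)
red=px2w(s,[(229,344),(285,349),(355,349)],66)[:,:2]; print(red,[((q-o)@x,(q-o)@y) for q in red])
E
```

```text
[718.22915318 218.3594873 ] [ 638.53072641 -123.17181813] 350.7071026065366
yaw -13.135261498860585
origin [661.30538784  53.63201938] [ 0.97383629 -0.22725068] [0.22725068 0.97383629]
L [653.78272221 166.29882861] -32.92945358202532 108.00949720486803
R [610.21637347 -31.63012027] -30.376457451148944 -94.64137931915684
F [526.61466618 -11.9799031 ] -116.25635949879522 -94.50382928567957
T [ 527.70557537 -191.06484615] -74.49681784601326 -268.6553368624986
[[ 403.3459448    58.04677623]
 [ 409.98878483  -29.67758367]
 [ 427.37188361 -137.42578231]] [(np.float64(-252.21352475707312), np.float64(-54.32220781975676)), (np.float64(-225.80906578697213), np.float64(-138.2417835363042)), (np.float64(-184.39492210830736), np.float64(-239.2205691182528))]
```

>>> apply_moves:
  angular:
    - [0, 0, -0.775]
    - [0, 0, -0.775]
    - [0, 0, -0.775]
    - [0, 0, -0.775]
    - [0, 0, -0.775]
    - [0, 0, -0.775]
    - [0, 0, -0.775]
    - [0, 0, -0.775]
    - [0, 0, -0.775]
    - [0, 0, -0.775]
    - [0, 0, -0.775]
    - [0, 0, -0.775]
    - [0, 0, -0.775]
    - [0, 0, -0.775]
    - [0, 0, -0.775]
    - [0, 0, -0.775]
    - [0, 0, -0.775]
    - [0, 0, -0.775]
    - [0, 0, -0.775]
    - [0, 0, -0.775]
  travel:
    - [0.357, -0.77, 0]
    - [0.357, -0.77, 0]
    - [0.357, -0.77, 0]
    - [0.357, -0.77, 0]
    - [0.357, -0.77, 0]
    - [0.357, -0.77, 0]
    - [0.357, -0.77, 0]
    - [0.357, -0.77, 0]
    - [0.357, -0.77, 0]
    - [0.357, -0.77, 0]
    - [0.357, -0.77, 0]
    - [0.357, -0.77, 0]
    - [0.357, -0.77, 0]
    - [0.357, -0.77, 0]
    - [0.357, -0.77, 0]
    - [0.357, -0.77, 0]
    - [0.357, -0.77, 0]
    - [0.357, -0.77, 0]
    - [0.357, -0.77, 0]
    - [0.357, -0.77, 0]
  jaw: [0.47, 0.47, 0.47, 0.47, 0.47, 0.47, 0.47, 0.47, 0.47, 0.47, 0.47, 0.47, 0.47, 0.47, 0.47, 0.47, 0.47, 0.47, 0.47, 0.47]

```text
time: 2.7
tool_pos: [479.6, -49.2, 228.0]
tcp_rot: [-180.0, -0.0, 36.9]
ft_force: [0.5, 0.5, 0.5]
finger_gap: 40.4
grip_force: 0.0
```

>>> apply_moves:
  angular:
    - [0, 0, 0]
    - [0, 0, 0]
    - [0, 0, 0]
    - [0, 0, 0]
    - [0, 0, 0]
    - [0, 0, 0]
    - [0, 0, 0]
    - [0, 0, 0]
    - [0, 0, 0]
    - [0, 0, 0]
    - [0, 0, 0]
    - [0, 0, 0]
    - [0, 0, 0]
    - [0, 0, 0]
    - [0, 0, 0]
    - [0, 0, 0]
    - [0, 0, 0]
    - [0, 0, 0]
  travel:
    - [0, 0, -0.6]
    - [0, 0, -0.6]
    - [0, 0, -0.6]
    - [0, 0, -0.6]
    - [0, 0, -0.6]
    - [0, 0, -0.6]
    - [0, 0, -0.6]
    - [0, 0, -0.6]
    - [0, 0, 0]
    - [0.16, 0.122, 0]
    - [0.16, 0.122, 0]
    - [0.16, 0.122, 0]
    - [0.16, 0.122, 0]
    - [0.16, 0.122, 0]
    - [0.16, 0.122, 0]
    - [0.16, 0.122, 0]
    - [0.16, 0.122, 0]
    - [0.16, 0.122, 0]
  jaw: [0.47, 0.47, 0.47, 0.47, 0.47, 0.47, 0.47, 0.47, 0.47, 0.47, 0.47, 0.47, 0.47, 0.47, 0.47, 0.47, 0.47, 0.47]

```text
time: 4.95
tool_pos: [537.3, -3.9, 36.1]
tcp_rot: [-180.0, 0.0, 37.2]
ft_force: [-1.4, -2.0, 3.0]
finger_gap: 40.2
grip_force: 1.1
```

```bash
python3 - <<'E'
from h import *
a=r.snapshot("top")["color"][130:370,120:440]; b=r.snapshot("side")["color"][140:340,200:467]
c=np.hstack([cv2.resize(a,(450,337)),cv2.resize(b,(350,337))])
cv2.imwrite("pics/p2.png",cv2.convertScaleAbs(cv2.cvtColor(c,cv2.COLOR_RGB2BGR),alpha=1.5))
E
```

```text
(no output)
```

View pics/p2.png

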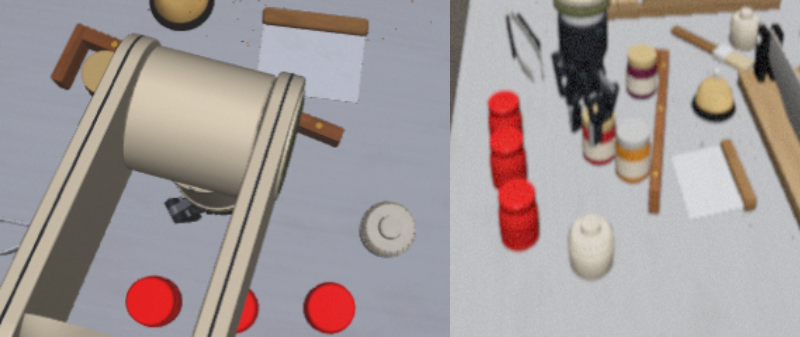

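The side view shows the jar cradled by the fingers and moving upright between the other two; the top view is blocked by the arm. I continue the push.

>>> apply_moves:
  angular:
    - [0, 0, 0]
    - [0, 0, 0]
    - [0, 0, 0]
    - [0, 0, 0]
    - [0, 0, 0]
    - [0, 0, 0]
    - [0, 0, 0]
    - [0, 0, 0]
    - [0, 0, 0]
    - [0, 0, 0]
    - [0, 0, 0]
  travel:
    - [0.16, 0.122, 0]
    - [0.16, 0.122, 0]
    - [0.16, 0.122, 0]
    - [0.16, 0.122, 0]
    - [0.16, 0.122, 0]
    - [0.16, 0.122, 0]
    - [0.16, 0.122, 0]
    - [0.16, 0.122, 0]
    - [0.16, 0.122, 0]
    - [0.16, 0.122, 0]
    - [0, 0, 0]
  jaw: [0.47, 0.47, 0.47, 0.47, 0.47, 0.47, 0.47, 0.47, 0.47, 0.47, 0.47]

```text
time: 6.42
tool_pos: [601.5, 45.0, 36.2]
tcp_rot: [180.0, -0.0, 37.2]
ft_force: [-0.3, -0.8, 0.0]
finger_gap: 40.1
grip_force: 0.0
```

```bash
python3 - <<'E'
from h import *
b=r.snapshot("side")["color"][140:290,230:430]
cv2.imwrite("pics/p3.png",cv2.convertScaleAbs(cv2.cvtColor(cv2.resize(b,(800,600),interpolation=cv2.INTER_CUBIC),cv2.COLOR_RGB2BGR),alpha=1.5))
E
```

```text
(no output)
```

View pics/p3.png

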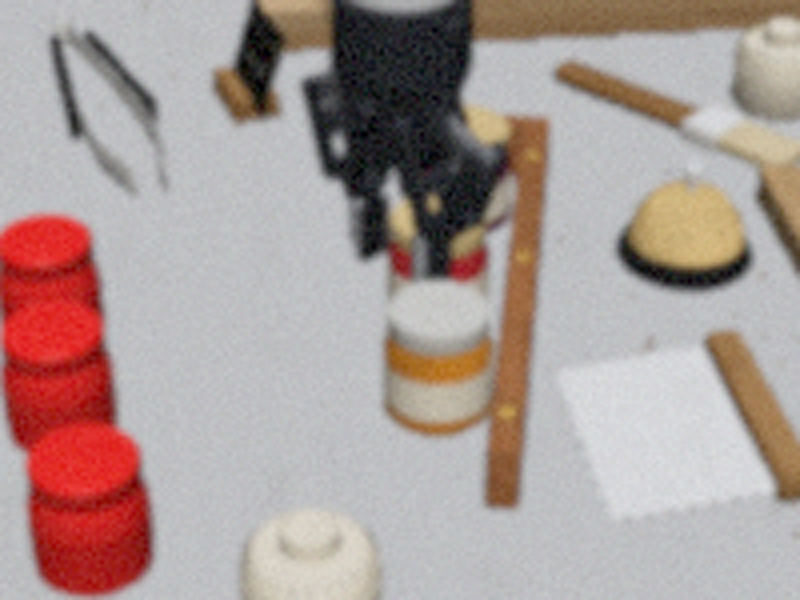

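The front jar sits between the other two, a few mm short of the rail. I push on gently until the force rises.

>>> apply_moves:
  angular:
    - [0, 0, 0]
    - [0, 0, 0]
    - [0, 0, 0]
    - [0, 0, 0]
    - [0, 0, 0]
  travel:
    - [0.06, 0.04, 0]
    - [0.06, 0.04, 0]
    - [0.06, 0.04, 0]
    - [0.06, 0.04, 0]
    - [0, 0, 0]
  jaw: [0.47, 0.47, 0.47, 0.47, 0.47]

```text
time: 7.1
tool_pos: [610.7, 51.2, 36.1]
tcp_rot: [180.0, -0.0, 37.2]
ft_force: [-0.3, -0.5, -1.1]
finger_gap: 40.1
grip_force: 0.3
```

>>> apply_moves:
  angular:
    - [0, 0, 0]
    - [0, 0, 0]
    - [0, 0, 0]
  travel:
    - [0.06, 0.02, 0]
    - [0.06, 0.02, 0]
    - [0.02, 0, 0]
  jaw: [0.47, 0.47, 0.47]

```text
time: 7.48
tool_pos: [616.1, 52.7, 36.1]
tcp_rot: [-180.0, 0.0, 37.2]
ft_force: [-3.9, 0.5, 3.1]
finger_gap: 40.2
grip_force: 1.9
```

>>> apply_moves:
  angular:
    - [0, 0, 0]
    - [0, 0, 0]
    - [0, 0, 0]
    - [0, 0, 0]
    - [0, 0, 0]
    - [0, 0, 0]
    - [0, 0, 0.84]
    - [0, 0, 0.84]
    - [0, 0, 0.84]
    - [0, 0, 0.84]
    - [0, 0, 0.84]
    - [0, 0, 0]
  travel:
    - [-0.08, -0.06, 0]
    - [-0.08, -0.06, 0]
    - [0, 0, 0.7]
    - [0, 0, 0.7]
    - [0, 0, 0.7]
    - [0, 0, 0.7]
    - [-0.085, -0.695, 0]
    - [-0.085, -0.695, 0]
    - [-0.085, -0.695, 0]
    - [-0.085, -0.695, 0]
    - [-0.085, -0.695, 0]
    - [0, 0, 0]
  jaw: [0.47, 0.47, 0.47, 0.47, 0.47, 0.2, 0, 0, 0, 0, 0, 0]

```text
time: 8.98
tool_pos: [592.4, -93.2, 148.1]
tcp_rot: [180.0, 0.0, 70.6]
ft_force: [0.4, 0.1, -0.1]
finger_gap: -0.2
grip_force: 0.0
```

```bash
python3 - <<'E'
from h import *
b=r.snapshot("side")["color"][140:290,230:430]; a=r.snapshot("top")["color"][130:340,130:410]
c=np.hstack([cv2.resize(a,(400,300),interpolation=cv2.INTER_CUBIC),cv2.resize(b,(400,300),interpolation=cv2.INTER_CUBIC)])
cv2.imwrite("pics/p4.png",cv2.convertScaleAbs(cv2.cvtColor(c,cv2.COLOR_RGB2BGR),alpha=1.5))
E
```

```text
(no output)
```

View pics/p4.png

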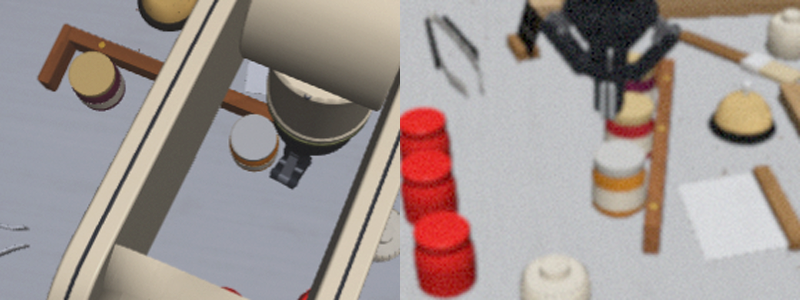

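The front jar stands against the rail between the other two, and the shut gripper is to the right of the right jar. I descend and push along the rail.

>>> apply_moves:
  angular:
    - [0, 0, 0]
    - [0, 0, 0]
    - [0, 0, 0]
    - [0, 0, 0]
    - [0, 0, 0]
    - [0, 0, 0]
    - [0, 0, 0]
    - [0, 0, 0]
    - [0, 0, 0]
    - [0, 0, 0]
    - [0, 0, 0]
    - [0, 0, 0]
    - [0, 0, 0]
    - [0, 0, 0]
  travel:
    - [0, 0, -0.7]
    - [0, 0, -0.7]
    - [0, 0, -0.7]
    - [0, 0, -0.7]
    - [0, 0, 0]
    - [0.045, 0.195, 0]
    - [0.045, 0.195, 0]
    - [0.045, 0.195, 0]
    - [0.045, 0.195, 0]
    - [0.045, 0.195, 0]
    - [0.045, 0.195, 0]
    - [0.045, 0.195, 0]
    - [0.045, 0.195, 0]
    - [0.045, 0.195, 0]
  jaw: [0, 0, 0, 0, 0, 0, 0, 0, 0, 0, 0, 0, 0, 0]

```text
time: 10.82
tool_pos: [608.7, -20.5, 35.9]
tcp_rot: [-180.0, 0.0, 70.8]
ft_force: [-1.7, -2.1, 1.1]
finger_gap: -0.0
grip_force: 1.4
```

```bash
cat > v.py <<'E'
import sys
from h import *
b=r.snapshot("side")["color"][140:290,230:430]; a=r.snapshot("top")["color"][130:340,130:410]
c=np.hstack([cv2.resize(a,(400,300),interpolation=cv2.INTER_CUBIC),cv2.resize(b,(400,300),interpolation=cv2.INTER_CUBIC)])
cv2.imwrite(sys.argv[1],cv2.convertScaleAbs(cv2.cvtColor(c,cv2.COLOR_RGB2BGR),alpha=1.5))
E
python3 v.py pics/p5.png
```

```text
(no output)
```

View pics/p5.png

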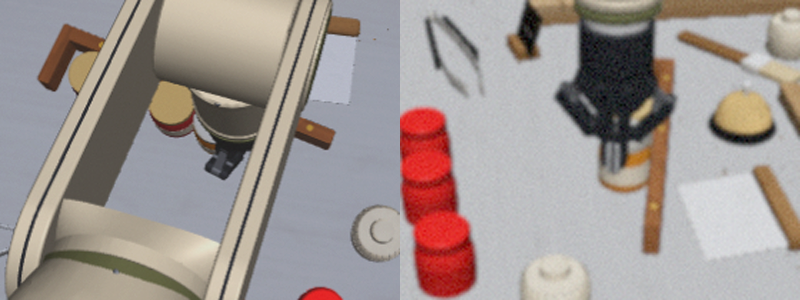

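The right jar moves along the rail and remains in contact with it, and the row is upright. I continue.

>>> apply_moves:
  angular:
    - [0, 0, 0]
    - [0, 0, 0]
    - [0, 0, 0]
    - [0, 0, 0]
    - [0, 0, 0]
    - [0, 0, 0]
  travel:
    - [0.045, 0.195, 0]
    - [0.045, 0.195, 0]
    - [0.045, 0.195, 0]
    - [0.045, 0.195, 0]
    - [0.045, 0.195, 0]
    - [0.045, 0.195, 0]
  jaw: [0, 0, 0, 0, 0, 0]

```text
time: 11.68
tool_pos: [619.1, 26.1, 35.7]
tcp_rot: [-179.9, 0.1, 70.8]
ft_force: [-4.0, -4.6, 2.8]
finger_gap: -0.1
grip_force: 2.9
```

>>> apply_moves:
  angular:
    - [0, 0, 0]
    - [0, 0, 0]
  travel:
    - [0.02, 0.08, 0]
    - [0.02, 0.08, 0]
  jaw: [0, 0]

```text
time: 11.92
tool_pos: [620.6, 32.2, 35.8]
tcp_rot: [-179.9, 0.1, 70.8]
ft_force: [-4.9, -5.0, 2.5]
finger_gap: -0.2
grip_force: 3.2
```

>>> apply_moves:
  angular:
    - [0, 0, 0]
    - [0, 0, 0]
  travel:
    - [0.01, 0.05, 0]
    - [0.01, 0.05, 0]
  jaw: [0, 0]

```text
time: 12.18
tool_pos: [621.5, 36.1, 35.8]
tcp_rot: [-179.9, 0.1, 70.8]
ft_force: [-5.2, -5.3, 2.7]
finger_gap: 0.1
grip_force: 3.1
```

>>> apply_moves:
  angular:
    - [0, 0, 0]
    - [0, 0, 0]
  travel:
    - [0.01, 0.04, 0]
    - [0.01, 0.04, 0]
  jaw: [0, 0]

```text
time: 12.42
tool_pos: [622.1, 39.1, 35.8]
tcp_rot: [-179.9, 0.1, 70.8]
ft_force: [-6.5, -5.7, 2.7]
finger_gap: 0.4
grip_force: 3.4
```

>>> apply_moves:
  angular:
    - [0, 0, 0]
    - [0, 0, 0]
    - [0, 0, 0]
    - [0, 0, 0]
    - [0, 0, 0]
    - [0, 0, 0]
    - [0, 0, 0]
    - [0, 0, 0]
    - [0, 0, 0]
    - [0, 0, 0]
    - [0, 0, 0]
    - [0, 0, 0]
    - [0, 0, 0]
  travel:
    - [-0.05, -0.2, 0]
    - [-0.05, -0.2, 0]
    - [0, 0, 0.7]
    - [0, 0, 0.7]
    - [0, 0, 0.7]
    - [0, 0, 0.7]
    - [-0.6, -0.9, 0]
    - [-0.6, -0.9, 0]
    - [-0.6, -0.9, 0]
    - [-0.6, -0.9, 0]
    - [-0.6, -0.9, 0]
    - [-0.6, -0.9, 0]
    - [0, 0, 0]
  jaw: [0, 0, 0, 0, 0, 0, 0, 0, 0, 0, 0, 0, 0]

```text
time: 14.05
tool_pos: [473.7, -195.0, 148.3]
tcp_rot: [180.0, 0.0, 70.5]
ft_force: [0.4, 1.6, 0.6]
finger_gap: -0.1
grip_force: 0.0
```

```bash
python3 - <<'E'
from h import *
im=cv2.cvtColor(snap("top","pics/t6.png")["color"],cv2.COLOR_RGB2BGR)
c=cv2.resize(im[135:345,150:430],None,fx=2.85,fy=2.85,interpolation=cv2.INTER_CUBIC)
cv2.imwrite("pics/crop6.png",cv2.convertScaleAbs(c,alpha=1.5))
E
```

```text
(no output)
```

View pics/crop6.png

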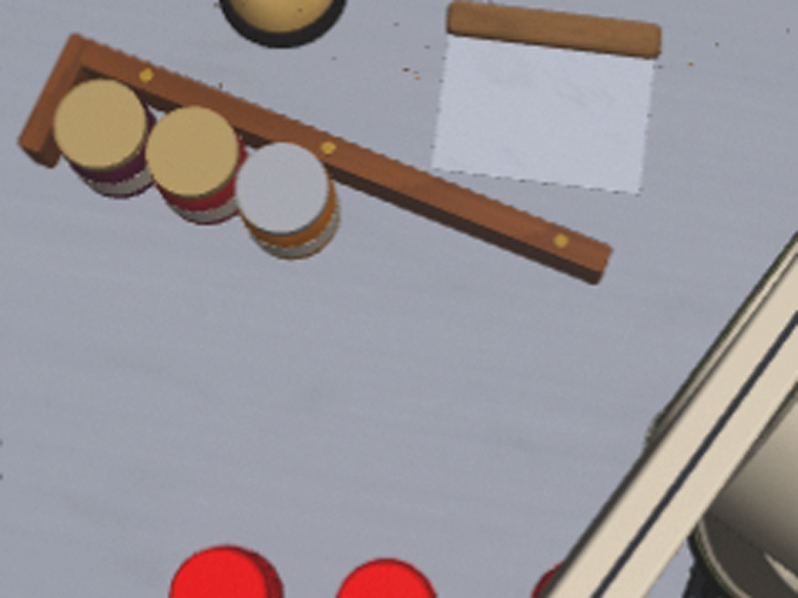

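All three jars stand in a row at the rail, with lid centres at crop (101,124), (194,152) and (284,188).

```bash
python3 - <<'E'
from h import *
s=r.snapshot("top")
o=np.array([661.3,53.6]);x=np.array([.9738,-.2273]);y=np.array([.2273,.9738])
J=px2w(s,[cp(101,124),cp(194,152),cp(284,188)],66)[:,:2]
for j in J: print(j,(j-o)@x,(j-o)@y)
print(np.linalg.norm(J[0]-J[1]),np.linalg.norm(J[1]-J[2]))
E
```

```text
[657.44231182 182.06925948] -32.95767943446598 124.22651236086566
[649.35778239 124.85241512] -27.82500545996792 66.67113577836996
[636.41072325  69.16684431] -27.77552141200356 9.501660383789098
57.78517885527933 57.170876646231406
```

The jars are within limits, but there was no force rise at the end stop, so a few mm may remain. I push once more gently until it shows.

>>> apply_moves:
  angular:
    - [0, 0, 0]
    - [0, 0, 0]
    - [0, 0, 0]
    - [0, 0, 0]
    - [0, 0, 0]
    - [0, 0, 0]
    - [0, 0, 0]
    - [0, 0, 0]
    - [0, 0, 0]
    - [0, 0, 0]
    - [0, 0, 0]
    - [0, 0, 0]
    - [0, 0, 0]
    - [0, 0, 0]
  travel:
    - [0.6, 0.9, 0]
    - [0.6, 0.9, 0]
    - [0.6, 0.9, 0]
    - [0.6, 0.9, 0]
    - [0.6, 0.9, 0]
    - [0.6, 0.9, 0]
    - [0, 0, 0]
    - [0, 0, -0.7]
    - [0, 0, -0.7]
    - [0, 0, -0.7]
    - [0, 0, -0.7]
    - [0.05, 0.2, 0]
    - [0.05, 0.2, 0]
    - [0, 0.05, 0]
  jaw: [0, 0, 0, 0, 0, 0, 0, 0, 0, 0, 0, 0, 0, 0]

```text
time: 15.9
tool_pos: [623.9, 41.8, 37.8]
tcp_rot: [179.9, 0.0, 70.8]
ft_force: [-1.3, -3.0, -0.6]
finger_gap: 0.2
grip_force: 1.5
```

>>> apply_moves:
  angular:
    - [0, 0, 0]
    - [0, 0, 0]
  travel:
    - [0.01, 0.04, 0]
    - [0.01, 0.04, 0]
  jaw: [0, 0]

```text
time: 16.15
tool_pos: [624.1, 44.2, 36.9]
tcp_rot: [179.9, 0.0, 70.8]
ft_force: [-2.6, -5.7, 4.2]
finger_gap: -0.3
grip_force: 3.3
```

>>> apply_moves:
  angular:
    - [0, 0, 0]
    - [0, 0, 0]
  travel:
    - [0.01, 0.03, 0]
    - [0, 0.03, 0]
  jaw: [0, 0]

```text
time: 16.4
tool_pos: [624.2, 44.9, 37.0]
tcp_rot: [179.9, 0.2, 70.7]
ft_force: [-7.0, -13.7, 7.6]
finger_gap: 0.1
grip_force: 7.9
```

The force jumped to about 15 N while the motion stalled, so the row is on the stop. I back off, retreat and look.

>>> apply_moves:
  angular:
    - [0, 0, 0]
    - [0, 0, 0]
    - [0, 0, 0]
    - [0, 0, 0]
    - [0, 0, 0]
    - [0, 0, 0]
    - [0, 0, 0]
    - [0, 0, 0]
    - [0, 0, 0]
    - [0, 0, 0]
    - [0, 0, 0]
    - [0, 0, 0]
    - [0, 0, 0]
    - [0, 0, 0]
  travel:
    - [-0.03, -0.13, 0]
    - [-0.04, -0.2, 0]
    - [-0.04, -0.2, 0]
    - [0, 0, 0.7]
    - [0, 0, 0.7]
    - [0, 0, 0.7]
    - [0, 0, 0.7]
    - [-0.6, -0.9, 0]
    - [-0.6, -0.9, 0]
    - [-0.6, -0.9, 0]
    - [-0.6, -0.9, 0]
    - [-0.6, -0.9, 0]
    - [-0.6, -0.9, 0]
    - [0, 0, 0]
  jaw: [0, 0, 0, 0, 0, 0, 0, 0, 0, 0, 0, 0, 0, 0]

```text
time: 18.15
tool_pos: [474.4, -192.4, 148.2]
tcp_rot: [180.0, 0.0, 70.6]
ft_force: [1.0, 1.0, 0.6]
finger_gap: -0.0
grip_force: 0.0
```

```bash
python3 - <<'E'
from h import *
im=cv2.cvtColor(snap("top","pics/t7.png")["color"],cv2.COLOR_RGB2BGR)
c=cv2.resize(im[135:345,150:430],None,fx=2.85,fy=2.85,interpolation=cv2.INTER_CUBIC)
cv2.imwrite("pics/crop7.png",cv2.convertScaleAbs(c,alpha=1.5))
E
```

```text
(no output)
```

View pics/crop7.png

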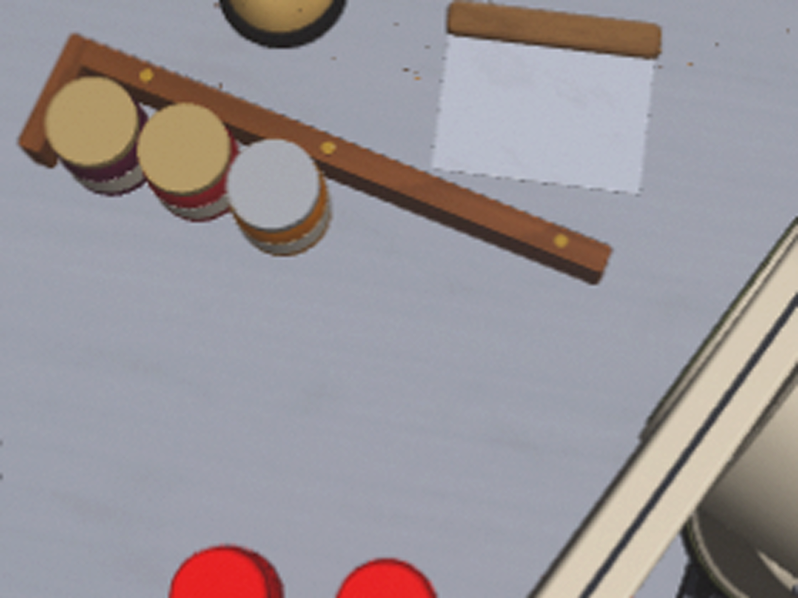

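The row has moved onto the stop. The left jar still stands about 5 mm off the rail, lid centre (92,120), so I press it in from the front.

>>> apply_moves:
  angular:
    - [0, 0, 0.926]
    - [0, 0, 0.926]
    - [0, 0, 0.926]
    - [0, 0, 0.926]
    - [0, 0, 0.926]
    - [0, 0, 0.926]
    - [0, 0, 0.926]
    - [0, 0, 0.926]
    - [0, 0, 0.926]
    - [0, 0, 0.926]
    - [0, 0, 0.926]
    - [0, 0, 0.926]
    - [0, 0, 0.926]
    - [0, 0, 0]
    - [0, 0, 0]
    - [0, 0, 0]
    - [0, 0, 0]
    - [0, 0, 0]
  travel:
    - [0.237, 0.758, 0]
    - [0.237, 0.758, 0]
    - [0.237, 0.758, 0]
    - [0.237, 0.758, 0]
    - [0.237, 0.758, 0]
    - [0.237, 0.758, 0]
    - [0.237, 0.758, 0]
    - [0.237, 0.758, 0]
    - [0.237, 0.758, 0]
    - [0.237, 0.758, 0]
    - [0.237, 0.758, 0]
    - [0.237, 0.758, 0]
    - [0.237, 0.758, 0]
    - [0, 0, 0]
    - [0, 0, -0.7]
    - [0, 0, -0.7]
    - [0, 0, -0.7]
    - [0, 0, -0.7]
  jaw: [0, 0, 0, 0, 0, 0, 0, 0, 0, 0, 0, 0, 0, 0, 0, 0, 0, 0]

```text
time: 20.45
tool_pos: [598.6, 204.0, 35.1]
tcp_rot: [-180.0, -0.0, 167.0]
ft_force: [0.2, -0.7, -0.4]
finger_gap: -0.1
grip_force: 0.0
```

>>> apply_moves:
  angular:
    - [0, 0, 0]
    - [0, 0, 0]
    - [0, 0, 0]
    - [0, 0, 0]
  travel:
    - [0.14, -0.033, 0]
    - [0.14, -0.033, 0]
    - [0.14, -0.033, 0]
    - [0.07, -0.016, 0]
  jaw: [0, 0, 0, 0]

```text
time: 20.95
tool_pos: [620.0, 199.4, 37.6]
tcp_rot: [179.9, 0.1, 167.0]
ft_force: [-0.6, -0.8, 0.3]
finger_gap: 0.1
grip_force: 0.0
```

>>> apply_moves:
  angular:
    - [0, 0, 0]
    - [0, 0, 0]
  travel:
    - [0.05, -0.011, 0]
    - [0.05, -0.011, 0]
  jaw: [0, 0]

```text
time: 21.2
tool_pos: [622.7, 198.5, 36.2]
tcp_rot: [180.0, 0.0, 167.1]
ft_force: [0.4, 0.6, -0.2]
finger_gap: 0.1
grip_force: 0.0
```

>>> apply_moves:
  angular:
    - [0, 0, 0]
    - [0, 0, 0]
  travel:
    - [0.05, -0.011, 0]
    - [0.05, -0.011, 0]
  jaw: [0, 0]

```text
time: 21.45
tool_pos: [626.0, 197.6, 36.0]
tcp_rot: [-180.0, -0.1, 167.1]
ft_force: [-4.6, -0.1, 3.0]
finger_gap: 0.1
grip_force: 2.1
```

>>> apply_moves:
  angular:
    - [0, 0, 0]
    - [0, 0, 0]
  travel:
    - [0.04, -0.01, 0]
    - [0.04, -0.01, 0]
  jaw: [0, 0]

```text
time: 21.7
tool_pos: [629.4, 196.9, 36.0]
tcp_rot: [-180.0, -0.1, 167.1]
ft_force: [-9.8, 1.6, 7.0]
finger_gap: 0.3
grip_force: 5.4
```

>>> apply_moves:
  angular:
    - [0, 0, 0]
    - [0, 0, 0]
  travel:
    - [0.03, -0.007, 0]
    - [0, 0, 0]
  jaw: [0, 0]

```text
time: 21.95
tool_pos: [629.4, 196.9, 36.0]
tcp_rot: [-180.0, -0.2, 167.1]
ft_force: [-11.3, 1.0, 8.3]
finger_gap: 0.3
grip_force: 6.0
```

The left jar has stalled against the rail. I back off, retreat and do the last check.

>>> apply_moves:
  angular:
    - [0, 0, 0]
    - [0, 0, 0]
    - [0, 0, 0]
    - [0, 0, 0]
    - [0, 0, 0]
    - [0, 0, 0]
    - [0, 0, 0]
    - [0, 0, 0]
    - [0, 0, 0]
    - [0, 0, 0]
    - [0, 0, 0]
    - [0, 0, 0]
  travel:
    - [-0.1, 0.023, 0]
    - [-0.25, 0.06, 0]
    - [-0.25, 0.06, 0]
    - [0, 0, 0.7]
    - [0, 0, 0.7]
    - [0, 0, 0.7]
    - [0, 0, 0.7]
    - [-0.7, 0.8, 0]
    - [-0.7, 0.8, 0]
    - [-0.7, 0.8, 0]
    - [-0.7, 0.8, 0]
    - [-0.7, 0.8, 0]
  jaw: [0, 0, 0, 0, 0, 0, 0, 0, 0, 0, 0, 0]

```text
time: 23.45
tool_pos: [465.5, 363.1, 148.1]
tcp_rot: [180.0, 0.0, 167.1]
ft_force: [0.8, -0.2, 0.0]
finger_gap: -0.1
grip_force: 0.0
```

```bash
python3 - <<'E'
from h import *
im=cv2.cvtColor(snap("top","pics/t8.png")["color"],cv2.COLOR_RGB2BGR)
c=cv2.resize(im[135:345,150:430],None,fx=2.85,fy=2.85,interpolation=cv2.INTER_CUBIC)
cv2.imwrite("pics/crop8.png",cv2.convertScaleAbs(c,alpha=1.5))
E
```

```text
(no output)
```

View pics/crop8.png

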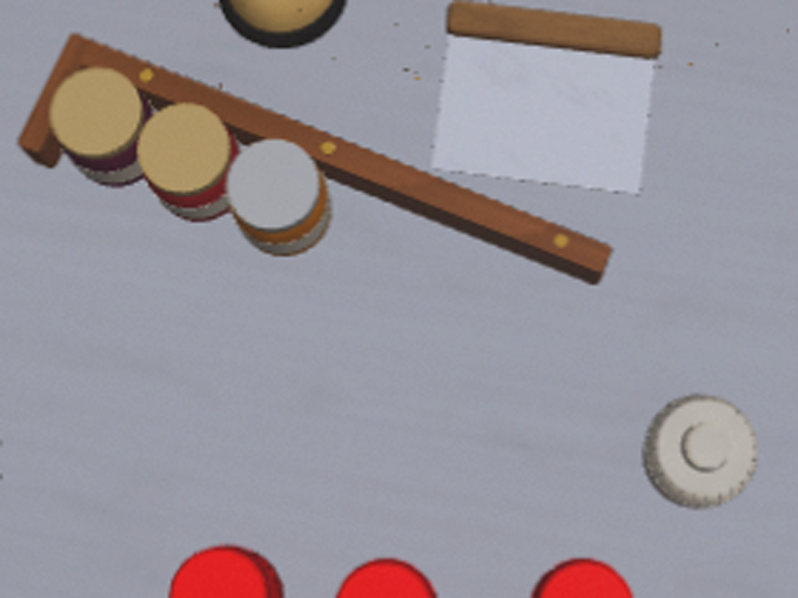

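The three lids, at (96,112), (184,147) and (276,184), lie in a straight line along the rail, touching each other and the stop. The bell, scraper and timer are where they were, so I hand in.

```bash
python3 -c "
from bench import r
print(r.hand_in())"
```

```text
the job is handed in; nothing more can be done
None
```

I handed the job in at about 23 s of robot time: the three jars stand upright in a row against the rail, touching each other, with the left one against the end stop, and the bell, scraper and timer look unmoved in the last picture; hand-in returned no verdict.

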